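Take a cold reading through the vent of a jeweller's bench kiln

TASK

Before the small round kiln is fired, take a cold reading inside it: lift the clay plug out of the vent hole in its lid and stand it, knob up, on the bare part of the white soldering board (set it down, do not drop it). Then draw the straight-handled temperature probe out of the wooden rack and lower its stem upright through the open vent, without the brittle stem ever touching the kiln, until the dark ring on the stem is level with the top of the lid, so that the tip hangs half-way down the chamber. Finish while still holding the probe there, still and in the middle of the hole, and leave the other tools and the brick where they are.

Things in the scene. Friction and masses are not known exactly. Their poses are not given: they have to be found in the camera images.
- kiln: Fixed round bench kiln, cold: pale refractory body 180 mm across with steel bands, flat pale lid 177 mm across and 26 mm thick, its top 130 mm above the bench. Origin on the bench under its centre. A grey control box on its +x side reaches 148 mm out, 78 mm high. The chamber, 130 mm across, has its floor 95 mm below the lid's top, and the lid's underside is 26 mm below it.
- vent (a point): Centre of the vent hole's mouth, in the plane of the lid's top. The hole is round, upright, 20 mm in diameter, straight through the 26 mm lid, in the lid's centre. At the start the plug stands in it.
- plug_mid (a point): Middle (half-way up) of the loose clay vent plug, 36 mm tall, about 50 g. From the bottom: spigot 16 mm diameter x 6 mm, loose in the vent; flange 36 x 8 mm, resting on the lid; plain round knob 24 mm diameter x 22 mm to grip. It stands stably on its spigot. This point is 12 mm above the lid's top while in the vent, 30 mm above the bench when standing on the board. z up along its axis.
- plug: The same clay plug; origin at the centre of its spigot's foot, z up along its axis.
- board: Fixed white soldering board, 240 mm (its x) x 200 mm (its y) x 12 mm, lying on the bench; origin at the centre of its underside. The brick lies across its +x part (about x = +40 to +110 mm); its -x part, nearer the robot, is bare.
- brick: Loose soldering brick 70 x 140 x 26 mm, pale with scorch marks, lying on the board; origin at the centre of its underside. A bystander.
- rack: Fixed wooden tool rack 70 mm (its x) x 170 mm (its y), top 110 mm above the bench; origin on the bench under its centre. The top board (14 mm thick) has two 12 mm holes on its centre line at y = +-35 mm; the probe hangs in one of them and the burnisher in the other, either way round.
- probe_handle (a point): Middle of the probe's handle: a plain round upright cylinder, 22 mm in diameter and 70 mm long, to be gripped. The probe weighs about 90 g. In the rack the handle's lower end rests on the rack's top, so this point is 145 mm above the bench. z up along the probe.
- probe_tip (a point): Lower end of the probe's round white ceramic stem, 8 mm in diameter, 95 mm long below the handle: 130 mm below the middle of the handle, on its axis. In the rack it is 15 mm above the bench.
- probe_ring (a point): The dark ring round the stem, 60 mm above the tip, 70 mm below the middle of the handle.
- probe: The whole probe, 165 mm long; origin at the tip, z up along its axis. It is lifted straight up out of the rack.
- burnisher: Loose burnisher in the rack's other hole: pear-shaped wooden handle up to 30 mm across, top 170 mm above the bench, thin flat steel blade below; origin at the blade's tip. A bystander, 70 mm from the probe.
- thirdhand: Loose third hand: round dark iron base 84 mm across with cross-lock tweezers rising to 100 mm, on the bench beyond the work; origin under its base. A bystander.
- file: Loose flat file with a wooden handle, 250 mm long, lying on the bench beyond the work, blade to its +y; origin on the bench under it. A bystander.
There are look-alikes about, which are no part of the job. Of the things that look like the plug, the smaller one is meant.

How it is judged (in metres and radians):
On the way, in this order (a step that is already met when the one before it is completed fails the run):
1. the plug stands let go, knob up, on the bare soldering board (x of plug_mid in the frame of board between -0.11 and 0.11 m and y of plug_mid in the frame of board between -0.09 and 0.09 m and z of plug_mid in the frame of board between 0.025 and 0.035 m and angle between plug_mid's own z axis and vertical below 0.2 rad and linear speed of plug below 0.02 m/s and contact force between the fingers and plug below 0.05 N), for 0.2 s.
2. the held probe hangs centred in the vent, ring level with the lid, touching nothing (horizontal distance between each of probe_ring, probe_tip and vent below 0.004 m and z of probe_tip in the frame of vent between -0.07 and -0.05 m and angle between probe_tip's own z axis and vertical below 0.08 rad and contact force between probe and kiln below 0.05 N and contact force between the fingers and probe above 1 N and linear speed of probe below 0.01 m/s), for 0.5 s.
At the end, for the whole second after the job is handed in: Probe held by the gripper alone, still, upright (0.08 rad), ring and tip within 4 mm of the vent's axis, tip 50 to 70 mm below the lid's top, touching nothing; plug let go, upright (0.2 rad) on the bare board, centre 10 mm or more inside its edges (all of step 1 and all of step 2); the arm keeps its last pose, push and grip.
It fails at once if the probe touches the kiln (contact force between probe and kiln above 0.2 N).
It fails at once if the plug is dropped from more than about 20 mm above the board or bench (height (world z) of plug_mid above 0.045 m and contact force between the fingers and plug below 0.02 N and contact force between plug and kiln below 0.02 N and linear speed of plug above 0.25 m/s).
It fails at once if the burnisher, brick, third hand or file is disturbed (moved more than 15 mm) (distance of any of burnisher, brick, thirdhand, file from where it was at the start of the episode above 0.015 m).
It also fails if it takes over 64 s, if anything falls off the work surface, if the arm or the gripper's body presses on something with over 40 N, if the wrist force passes 120 N, or if a joint passes its speed limit or range.

ROBOT

A 6-joint arm with a two-finger parallel gripper is mounted at the origin on the work surface. World frame = base frame: x ahead of the robot, y to its left, z up, the work surface at z = 0. Lengths are in m, angles in degrees, forces in N, time in s.
With the tool pointing down it reaches from about 0.35 to 0.725 m from the base axis. Payload 4.3 kg.
Tool frame: the origin (TCP) lies at the very end of the fingers, on their centre line; the grasp point (between the pads) lies 19 mm behind it; z points along the fingers, y is the direction in which the jaws open and shut (so a half turn about z gives the same grasp; the last joint's range is limited). The gripper opens to 85 mm and grips with 20 to 120 N. Pads are 22 mm wide; open, the fingers measure 114 mm over their backs; the gripper's body (76 mm by 85 mm) begins 54 mm behind the grasp point. The pads swing forward as they close: fully open they stand 13 mm farther back than shut.
Start: joints at [58.997, 21.618, 4.641, 73.018, 0, 83.68], TCP at [0.24, 0.522, 0.231] pointing down, gripper open.
Joint ranges: [-156.06, 156.06], [-48.1, 94.91], [-58.44, 69.94], [-101.28, 121.22], [-78.64, 73.56], [-180, 180]. Speed limits (degrees/s): [147.25, 147.25, 180, 180, 180, 180].

INTERFACE

Orientations are given as a 3x3 rotation matrix whose columns are the frame's x, y, z axes.
In Python, from cell import env, eoat, inverse_kinematics, telemetry, cams, order gives the robot as it stands. The module is installed in compiled form; this text tells all that it offers. Calls block until the motion is done:
- env.reach(position, orientation): joint-space move of the TCP to a pose.
- env.move_linear(position, rotation=None, speed=0.15, guard=None): straight line of the TCP; rotation=None keeps the orientation; speed is the mean speed in m/s. With guard (N) it stops when the force on the tool has changed by that much, and returns True; else False.
- env.move_j(angles): joint-space move.
- eoat.set_gripper(opening, grip_force=None): finger opening in m; grip_force is the grip in N (None keeps the last); returns when the fingers have stopped.
- env.wait(seconds).
- inverse_kinematics(position, orientation): joint angles nearest the present ones, or None.
- telemetry.sense(): the state.
- cams.capture(name): name is "scene" or "side" or "wrist"; returns the picture (480x640x3 uint8, red, green, blue); there is no depth.
- cams.camera_model(name): a dict with "fx", "fy", "cx", "cy" (pixels), "cam_to_world" (4x4, takes a point from camera to world coordinates). Camera axes: x right, y up, looking along -z (the intrinsics and any distortion apply to the point x, -y, -z); pixel columns grow to the right and rows downward; lengths in m; the calibration is good to about 2 mm. A picture is of the moment at which its call begins: read the wrist's pose just before it. camera_model takes no time and is no camera call; for the wrist camera it gives the pose at the moment of the call.
A pose or a line that the arm cannot do raises env.IKError and nothing moves.
- order.finish_job(): hands the job in, once; it reports no verdict.
The state is a dict: "t": time; "joint_pos": joint angles; "joint_velocities": joint speeds; "effort": joint torques, N m; "eef_pos": TCP position; "orientation": TCP orientation; "contact_force": force on the tool from outside, world axes, zero at the start; "ft_torque": the same for the moment, N m; "finger_gap": finger opening in m.
Only numpy, scipy, OpenCV 4.12 (cv2) and the standard library are available. Lean on these libraries where they do the work, as an engineer would, in place of code of your own. Each camera call takes 0.05 s, during which the arm holds its last target. There are 200 camera calls.

## Working session

There is one attempt and no reset: what is moved stays moved. The work goes in short steps, each a Python script; the robot and the scene stay as the last script left them, time stands still between calls to the robot, and variables do not carry over. Pictures are saved under pics/ and viewed, about 8 in all and at most 12, crops included, and the job is handed in when it is done.

```bash
mkdir -p pics; cat > h.py <<'E'
import numpy as np, cv2
from cell import env, eoat, inverse_kinematics, telemetry, cams, order
def save(im,f): cv2.imwrite('pics/'+f, cv2.cvtColor(im,cv2.COLOR_RGB2BGR))
def ray(m,u,v):
    T=np.array(m['cam_to_world']); d=np.array([(u-m['cx'])/m['fx'],-(v-m['cy'])/m['fy'],-1.])
    return T[:3,3],T[:3,:3]@d
def onz(m,u,v,z):
    o,d=ray(m,u,v); return o+d*(z-o[2])/d[2]
def proj(m,p):
    T=np.array(m['cam_to_world']); q=T[:3,:3].T@(np.array(p)-T[:3,3])
    return m['cx']+m['fx']*q[0]/-q[2], m['cy']-m['fy']*q[1]/-q[2]
def tri(*rs):
    A=np.zeros((3,3));b=np.zeros(3)
    for o,d in rs:
        d=d/np.linalg.norm(d);P=np.eye(3)-np.outer(d,d);A+=P;b+=P@o
    p=np.linalg.solve(A,b); return p,[np.linalg.norm(np.cross(p-o,d/np.linalg.norm(d))) for o,d in rs]
E
python3 - <<'E'
from h import *
for n in ('scene','side','wrist'):
    save(cams.capture(n),n+'0.png'); m=cams.camera_model(n); print(n,{k:(np.round(v,4).tolist()) if k=='cam_to_world' else v for k,v in m.items()})
s=telemetry.sense();print(s['eef_pos'],s['orientation'],s['t'],s['finger_gap'])
E
```

```text
scene {'fx': 541.8181062746789, 'fy': 541.8181062746789, 'cx': 318.20609602908877, 'cy': 249.05331626848854, 'cam_to_world': [[0.6691, -0.5197, 0.5313, 1.1085], [0.7432, 0.4707, -0.4755, -0.4391], [-0.003, 0.713, 0.7011, 0.771], [0.0, 0.0, 0.0, 1.0]]}
side {'fx': 475.18478804831955, 'fy': 475.18478804831955, 'cx': 321.480708804466, 'cy': 240.77347905371317, 'cam_to_world': [[-0.9281, 0.2221, -0.2989, 0.3495], [-0.372, -0.5902, 0.7165, 0.634], [-0.0172, 0.7761, 0.6303, 0.6847], [0.0, 0.0, 0.0, 1.0]]}
wrist {'fx': 336.1608181644177, 'fy': 336.1608181644177, 'cx': 319.576800495919, 'cy': 237.44244538545342, 'cam_to_world': [[0.4166, -0.8654, -0.2784, 0.167], [0.9091, 0.3961, 0.1289, 0.5549], [-0.0013, -0.3068, 0.9518, 0.374], [0.0, 0.0, 0.0, 1.0]]}
[0.23985008 0.52204162 0.23056186] [[-9.08623331e-01  4.17615831e-01 -8.12686034e-04]
 [ 4.17616586e-01  9.08622344e-01 -1.35056920e-03]
 [ 1.74405611e-04 -1.56654985e-03 -9.99998758e-01]] 0.15 0.08523301985858034
```

View pics/scene0.png

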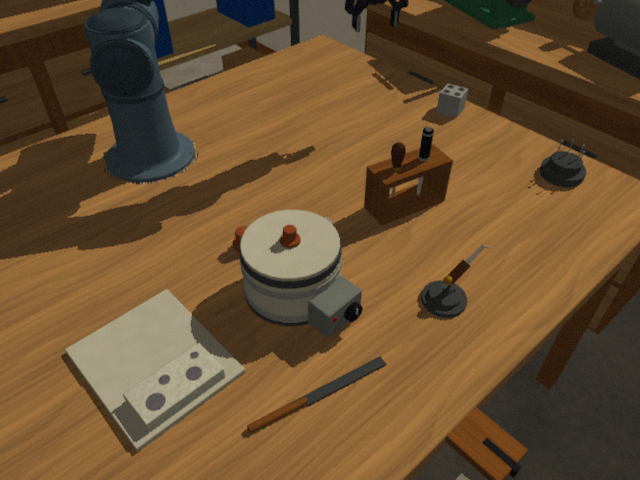

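View pics/side0.png

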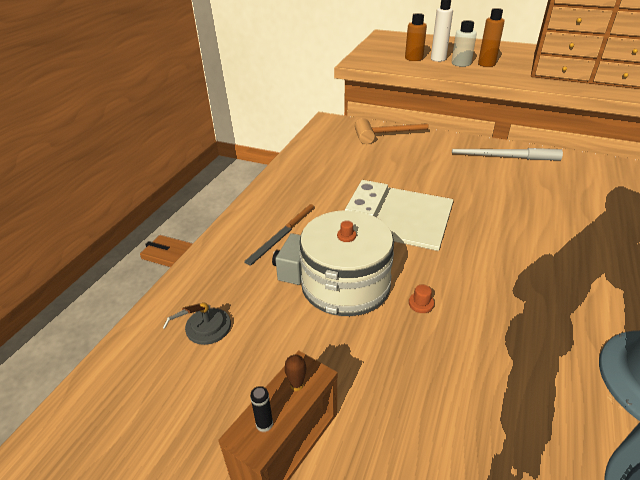

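The plug candidates are a red plug in the lid (scene 290,236; side 347,231) and a larger one on the bench (scene 243,238; side 423,298). I choose the smaller one, in the lid. In the rack, the black straight handle (scene 427,143; side 261,408) is the probe, and the brown pear (398,155) is the burnisher. I'll check these in close crops.

```bash
python3 - <<'E'
from h import *
a=cv2.imread('pics/scene0.png');b=cv2.imread('pics/side0.png')
f=lambda i,x,y,w,h,k:cv2.resize(i[y:y+h,x:x+w],None,fx=k,fy=k,interpolation=cv2.INTER_CUBIC)
top=np.hstack([f(a,230,205,133,100,3),f(a,355,120,100,75,4)[:300,:400]])
bot=np.hstack([f(b,290,195,133,100,3),f(b,215,345,133,100,3)])
W=min(top.shape[1],bot.shape[1]);cv2.imwrite('pics/c1.png',np.vstack([top[:,:W],bot[:,:W]]))
E
```

```text
(no output)
```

View pics/c1.png

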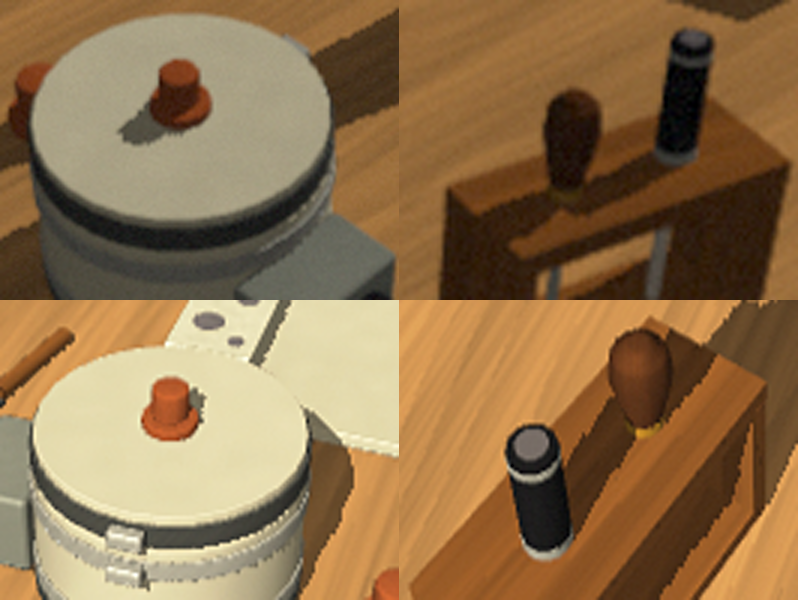

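The crops confirm the choice: small plug in the lid (scene knob top 289.7,227.3; side 347,223.3), black cylinder as the probe (scene top 428.5,130; side 260.3,393.7).

```bash
python3 - <<'E'
from h import *
S=cams.camera_model('scene');D=cams.camera_model('side')
def both(n,a,b,z):
    p,e=tri(ray(S,*a),ray(D,*b));print(n,np.round(p,4),np.round(e,4),np.round(onz(S,*a,z),4),np.round(onz(D,*b,z),4))
both('plug',(289.7,227.3),(347,223.3),.16)
both('probe',(428.5,130),(260.3,393.7),.18)
both('burn',(398.75,145),(295.3,360),.165)
def circ(P):
    P=np.array(P)[:,:2];A=np.c_[2*P,np.ones(len(P))];c=np.linalg.lstsq(A,(P**2).sum(1),rcond=None)[0];return c[:2],np.sqrt(c[2]+c[:2]@c[:2])
print('lid',circ([onz(S,230+x/3,205+y/3,.13) for x,y in[(31,120),(331,120),(185,13),(180,222)]]),
 circ([onz(D,290+x/3,195+y/3,.13) for x,y in[(32,130),(308,130),(170,47),(170,226)]]))
for c in [(168,292),(66,353),(137,439),(243,370)]: print('board',onz(S,*c,.012)[:2].round(4))
for c in [(110,396),(213,350)]: print('brick',onz(S,*c,.026)[:2].round(4))
for c in [(448,190),(787,163),(705,95)]: print('racktop',onz(S,355+(c[0]-399)/4,120+c[1]/4,.11)[:2].round(4))
E
```

```text
plug [ 0.5739 -0.0255  0.1599] [0.0007 0.0007] [ 0.5747 -0.0253  0.16  ] [ 0.5734 -0.026   0.16  ]
probe [0.5515 0.3573 0.176 ] [0.0013 0.0013] [0.5562 0.3527 0.18  ] [0.5489 0.3588 0.18  ]
burn [0.536  0.288  0.1637] [0.0007 0.0007] [0.5379 0.2869 0.165 ] [0.535  0.2885 0.165 ]
lid (array([ 0.5778608 , -0.02775692]), np.float64(0.08560680104458063)) (array([ 0.57163225, -0.02004307]), np.float64(0.08684397229319457))
board [ 0.4309 -0.2063]
board [ 0.4343 -0.4035]
board [ 0.6508 -0.3896]
board [ 0.6599 -0.2032]
brick [ 0.5685 -0.3872]
brick [ 0.6039 -0.2214]
racktop [0.4977 0.2437]
racktop [0.5997 0.3913]
racktop [0.5305 0.4088]
```

```bash
cat >> h.py <<'E'
R0=np.array([[-1.,0,0],[0,1,0],[0,0,-1]])
def Ryaw(x):  # tool x along given world xy direction, tool down
    x=np.array([x[0],x[1],0.]);x/=np.linalg.norm(x);z=np.array([0,0,-1.]);return np.c_[x,np.cross(z,x),z]
E
python3 - <<'E'
from h import *
env.reach([.574,-.0255,.25],R0)
s=telemetry.sense();m=cams.camera_model('wrist');save(cams.capture('wrist'),'w1.png')
print(s['eef_pos'],s['joint_pos'],s['t'],proj(m,[.574,-.0255,.16]),proj(m,[.574,-.0255,.13]))
E
```

```text
[ 0.57396725 -0.0246797   0.25000209] [-8.79611773e+00  2.13704109e+01  7.02846179e+00  7.56626985e+01
  1.49346381e-02 -8.85860957e+00] 2.4417 (np.float64(318.5243081379723), np.float64(243.80334873248603)) (np.float64(318.6119119626293), np.float64(231.89721776464202))
```

View pics/w1.png

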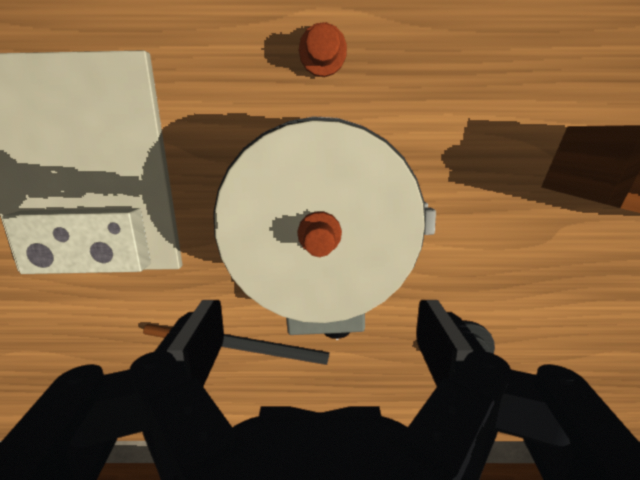

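The wrist view shows the knob top at (319.5,241), against a prediction of (318.5,243.8). The lid spans columns 215–426 and rows 118–323. The larger plug is at (325,45). Next I grasp the plug.

```bash
python3 - <<'E'
from h import *
m=cams.camera_model('wrist')
print('knob',onz(m,319.5,241,.16))
P=np.array([onz(m,*c,.13) for c in[(215,220),(426,220),(320,118),(320,323),(247,147),(395,147)]])[:,:2]
A=np.c_[2*P,np.ones(len(P))];c=np.linalg.lstsq(A,(P**2).sum(1),rcond=None)[0];print('lid',c[:2],np.sqrt(c[2]+c[:2]@c[:2]))
p=np.array([.5748,-.0257])
env.move_linear([*p,.18],R0)
print(env.move_linear([*p,.1415],speed=.06,guard=8))
eoat.set_gripper(.015,30);s=telemetry.sense();print(s['finger_gap'],s['eef_pos'],s['contact_force'])
env.move_linear([*p,.20],speed=.08)
s=telemetry.sense();print(s['finger_gap'],s['eef_pos'],s['contact_force'],s['t'])
save(np.hstack([cams.capture('wrist')[100:400,120:520],cams.capture('scene')[120:420,150:550]]),'g1.png')
E
```

```text
knob [ 0.57183687 -0.02474065  0.16      ]
lid [ 0.57267136 -0.02380983] 0.08635433080753395
False
0.02276356214591504 [ 0.5750668 -0.0257589  0.1418378] [-0.26484125 -0.32336813  1.69701627]
0.022632209145672873 [ 0.57443501 -0.02564107  0.19943074] [ 0.35726021  0.18085102 -1.18655665] 5.375
```

View pics/g1.png

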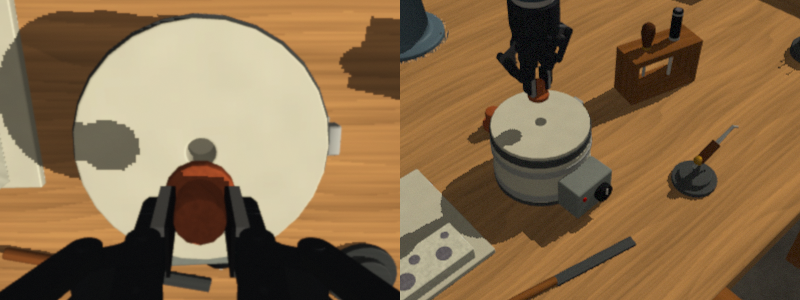

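The plug is held and the vent is open (wrist crop 202,151; scene crop 140,121). Now I place the plug on the board.

```bash
python3 - <<'E'
from h import *
b=[.485,-.30]
env.reach([*b,.20],R0)
env.move_linear([*b,.045],R0,speed=.15)
print(env.move_linear([*b,.0285],speed=.03,guard=4),telemetry.sense()['eef_pos'])
save(cams.capture('scene')[200:460,20:350],'p0.png')
eoat.set_gripper(.05);env.wait(.3)
env.move_linear([*b,.12],speed=.12)
env.wait(.2)
print(telemetry.sense()['t'])
save(cams.capture('scene')[240:460,40:260],'p1.png')
# look at vent from above
env.reach([.574,-.0255,.24],R0);env.wait(.3)
s=telemetry.sense();m=cams.camera_model('wrist');im=cams.capture('wrist');np.save('mw.npy',m,allow_pickle=True)
print(s['eef_pos'],s['t'],proj(m,[.574,-.0255,.13]))
save(im,'w2.png');sc=cams.capture('scene');sd=cams.capture('side');save(sc,'s2.png');save(sd,'d2.png')
f=lambda i,x,y,w,h,k:cv2.resize(i[y:y+h,x:x+w],None,fx=k,fy=k,interpolation=cv2.INTER_CUBIC)
top=np.hstack([f(im,270,190,100,75,4),f(sc,240,200,100,75,4)])
bot=np.hstack([f(sd,297,195,100,75,4),f(sc,60,280,200,150,2)])
save(np.vstack([top,bot]),'c2.png')
E
```

```text
True [ 0.48488706 -0.29998878  0.02977907]
10.1167
[ 0.5737352  -0.02638209  0.23955783] 11.6583 (np.float64(320.762856076362), np.float64(236.11939824315812))
```

View pics/c2.png

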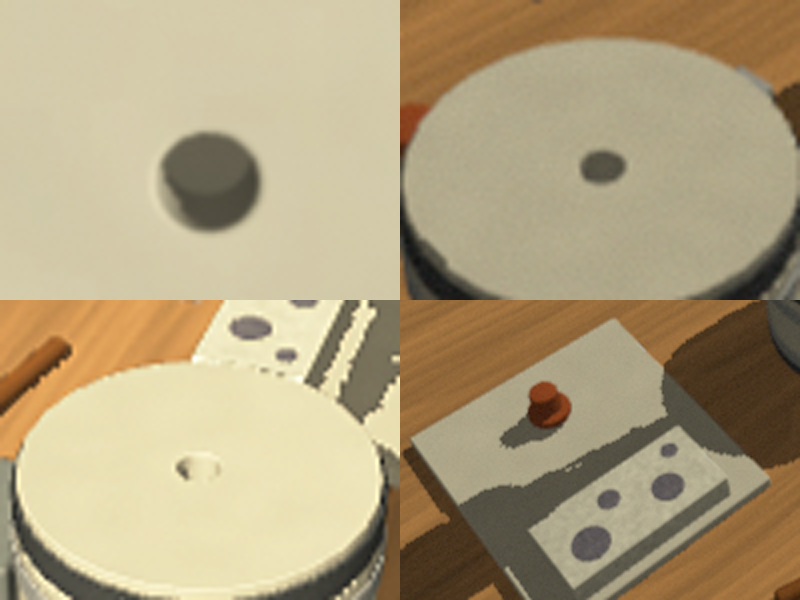

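The plug stands upright on the bare board. The hole is at wrist (322.4,235.4), scene (290.75,241.9) and side (346.75,237). Next I triangulate the vent and look at the probe from above.

```bash
python3 - <<'E'
from h import *
m=np.load('mw.npy',allow_pickle=True).item();S=cams.camera_model('scene');D=cams.camera_model('side')
for M,p in((m,(322.4,235.4)),(S,(290.75,241.9)),(D,(346.75,237))): print(onz(M,*p,.13))
d=np.array([.0155,.069]);R=Ryaw(d)   # camera away from burnisher, jaws along rack x
p=[.552,.357]
for RR in (R,Ryaw(-d)): print(inverse_kinematics([*p,.126],RR),inverse_kinematics([*p,.27],RR))
R=Ryaw(-d)
env.reach([*p,.26],R);env.wait(.3)
s=telemetry.sense();m=cams.camera_model('wrist');im=cams.capture('wrist');save(im,'w3.png');np.save('mw3.npy',m,allow_pickle=True)
print(s['eef_pos'],s['t'],s['joint_pos'],proj(m,[*p,.18]),proj(m,[*p,.11]))
E
```

```text
[ 0.57340501 -0.02420846  0.13      ]
[ 0.57821821 -0.02748485  0.13      ]
[ 0.57245502 -0.02353024  0.13      ]
[ 27.36671001  33.7545048    8.3498512   64.5953464    0.
 130.02733293] [ 27.36671001  32.27792938  27.1493451   84.87141572   0.
 130.02733293]
[ 27.36671001  33.7545048    8.3498512   64.5953464    0.
 -49.97266707] [ 27.36671001  32.27792938  27.1493451   84.87141572   0.
 -49.97266707]
[0.55242937 0.35614849 0.26007144] 13.5333 [ 2.72847309e+01  3.21398824e+01  2.54546187e+01  8.33129085e+01
 -3.21771407e-03 -4.99702910e+01] (np.float64(318.2846435881121), np.float64(247.96188903736362)) (np.float64(318.561673626829), np.float64(221.85305170796315))
```

View pics/w3.png

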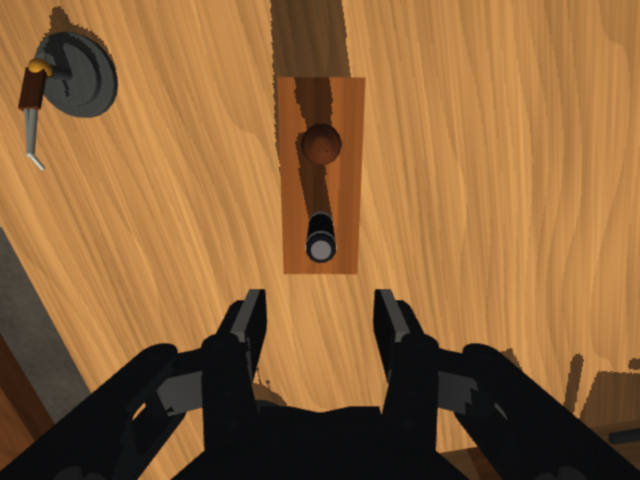

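The probe's top is at (320.5,249), against a prediction of (318.3,248). The burnisher is at (321,145), clear of the jaws. Now I grasp the probe and lift it straight up.

```bash
python3 - <<'E'
from h import *
m=np.load('mw3.npy',allow_pickle=True).item()
q=onz(m,320.5,249,.18)[:2];print('probe',q)
p=.6*q+.4*np.array([.5515,.3573]);R=Ryaw([-.0155,-.069])
env.move_linear([*p,.20],R)
print(env.move_linear([*p,.127],speed=.08,guard=8))
eoat.set_gripper(.012,40);s=telemetry.sense();print(p,s['finger_gap'],s['eef_pos'],s['contact_force'])
env.move_linear([*p,.285],speed=.1);env.wait(.2)
s=telemetry.sense();print(s['finger_gap'],s['eef_pos'],s['contact_force'],s['t'])
v=[.5740,-.0248]
env.reach([*v,.29],R0);env.wait(.3)
s=telemetry.sense();print(s['finger_gap'],s['eef_pos'],s['contact_force'],s['t'],s['joint_pos'])
sc=cams.capture('scene');sd=cams.capture('side');save(sc,'s4.png');save(sd,'d4.png')
f=lambda i,x,y,w,h,k:cv2.resize(i[y:y+h,x:x+w],None,fx=k,fy=k,interpolation=cv2.INTER_CUBIC)
save(np.hstack([f(sc,240,120,100,150,4),f(sd,297,110,100,150,4)]),'c4.png')
E
```

```text
probe [0.55064496 0.35810296]
False
[0.55098697 0.35778178] 0.021178275476198986 [0.55144656 0.3579871  0.12773986] [-0.24181299 -0.61966863  3.48210787]
0.02105175759394222 [0.5507921  0.35770011 0.28456944] [-0.02977225  0.09043252 -0.79445132] 17.4833
0.021306323680966417 [ 0.57413304 -0.02407889  0.2899329 ] [-0.85645646 -0.17919196 -0.34781134] 19.2083 [-8.72724662e+00  2.13321671e+01  1.28358902e+01  8.15068284e+01
  2.50864020e-03 -8.80187078e+00]
```

View pics/c4.png

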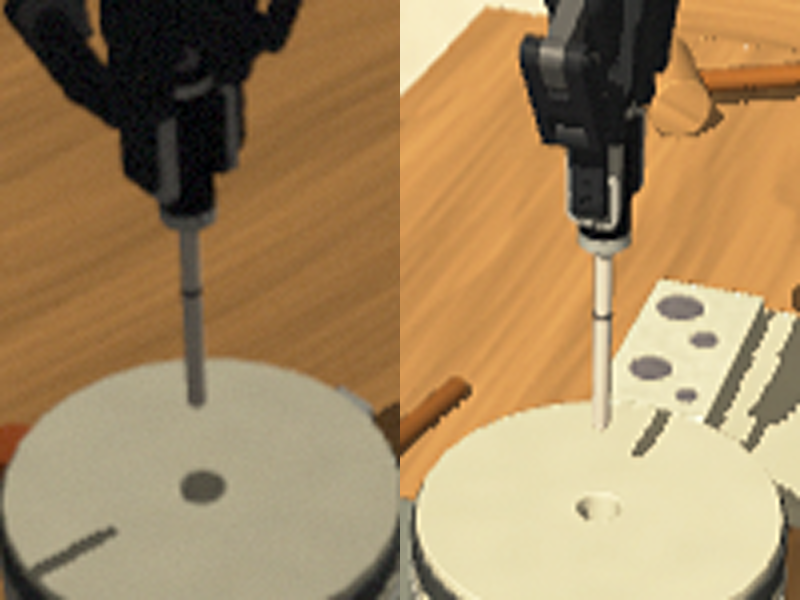

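The probe is held upright above the lid. Tip: scene (289,221), side (347,217). Ring: scene (287.75,193.25), side (347.5,189).

```bash
cat >> h.py <<'E'
def rel(st,sr,sh,dt,dr,dh):
    S=cams.camera_model('scene');D=cams.camera_model('side')
    t,r,h=[tri(ray(S,*a),ray(D,*b)) for a,b in((st,dt),(sr,dr),(sh,dh))]
    for n,x in zip(('tip','ring','hole'),(t,r,h)):print(n,np.round(x[0],4),np.round(x[1],4))
    print('tip-hole',np.round(t[0]-h[0],4),'ring-hole',np.round(r[0]-h[0],4))
E
python3 - <<'E'
from h import *
rel((289,220.7),(287.75,193.25),(290.75,242),(347,216.5),(347.5,189),(346.75,236.75))
v=[.5740,-.0248]
env.move_linear([*v,.249],R0,speed=.05);env.wait(.4)
s=telemetry.sense();print(s['eef_pos'],s['t'],s['orientation'][:,2])
sc=cams.capture('scene');sd=cams.capture('side')
f=lambda i,x,y,w,h,k:cv2.resize(i[y:y+h,x:x+w],None,fx=k,fy=k,interpolation=cv2.INTER_CUBIC)
save(np.hstack([f(sc,265,180,50,75,8),f(sd,322,175,50,75,8)]),'c5.png')
E
```

```text
tip [ 0.5741 -0.026   0.175 ] [0.0004 0.0004]
ring [ 0.5746 -0.0263  0.2336] [0.0007 0.0007]
hole [ 0.5747 -0.0263  0.1272] [0.0013 0.0013]
tip-hole [-0.0007  0.0003  0.0478] ring-hole [-0.0002  0.      0.1064]
[ 0.57406658 -0.02480773  0.24912866] 20.675 [ 2.04472474e-04 -7.91649793e-05 -9.99999976e-01]
```

View pics/c5.png

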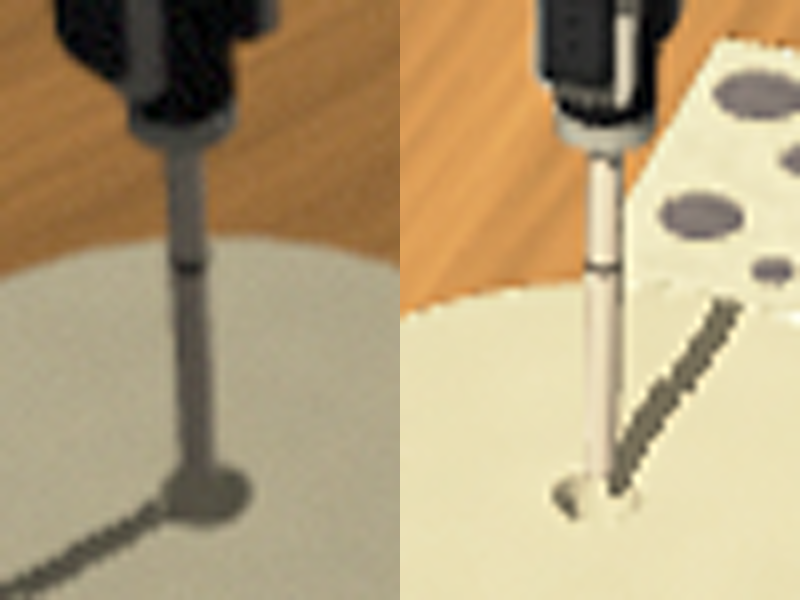

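In the enlarged view, the stem extrapolated to the lid plane lies about 1.5 mm left of the hole centre in the scene view and about 0.5 mm right of it in the side view. The wrist view will give y directly.

```bash
python3 - <<'E'
from h import *
im=cams.capture('wrist');save(im,'w6.png')
f=lambda i,x,y,w,h,k:cv2.resize(i[y:y+h,x:x+w],None,fx=k,fy=k,interpolation=cv2.INTER_CUBIC)
save(f(im,280,200,80,100,6),'c6.png')
m=cams.camera_model('wrist');e=telemetry.sense()['eef_pos'];print(e,[np.round(proj(m,[e[0],e[1],z]),1) for z in(.138,.13,.198)])
E
```

```text
[ 0.57401034 -0.02479658  0.24898873] [array([319.7, 235.1]), array([319.7, 232.2]), array([319.7, 264.1])]
```

View pics/c6.png

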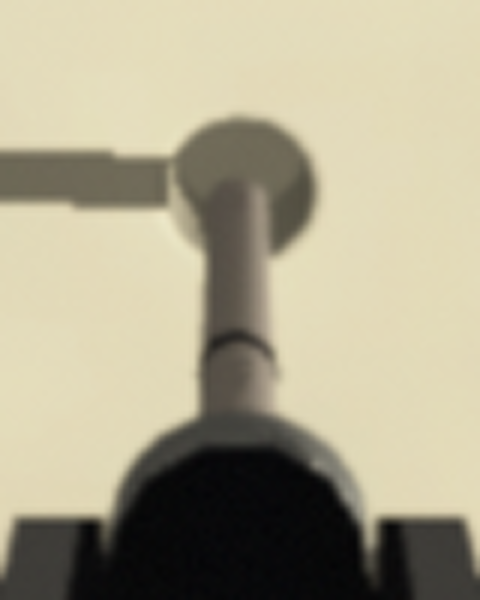

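In the wrist view, the hole centre is at crop (243.5,189) and the tip centre at (239,~209). The vent is therefore about +0.3 mm in x and +0.6 mm in y from the stem, and the other views agree on direction. I correct by (+0.4,+1.0) mm, descend and recheck.

```bash
python3 - <<'E'
from h import *
v=[.5744,-.0238]
env.move_linear([*v,.249],R0,speed=.02);env.wait(.3)
env.move_linear([*v,.1827],R0,speed=.03);env.wait(.5)
s=telemetry.sense();print(s['eef_pos'],s['contact_force'],s['finger_gap'],s['t'])
im=cams.capture('wrist');sc=cams.capture('scene');sd=cams.capture('side');save(im,'w7.png');save(sc,'s7.png');save(sd,'d7.png')
f=lambda i,x,y,w,h,k:cv2.resize(i[y:y+h,x:x+w],None,fx=k,fy=k,interpolation=cv2.INTER_CUBIC)
save(np.hstack([f(im,300,200,44,60,6),f(sc,270,205,44,60,6),f(sd,326,200,44,60,6)]),'c7.png')
E
```

```text
[ 0.57437705 -0.02379395  0.18270756] [-0.27132294  0.20874168 -0.93513707] 0.02124332702093731 24.2333
```

View pics/c7.png

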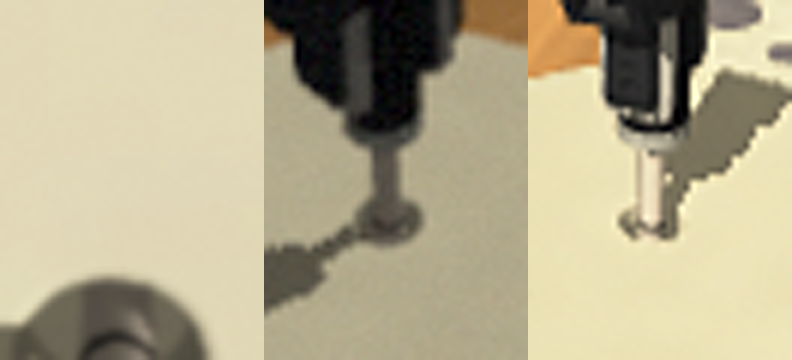

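Ring is near lid level and looks centred in both views. One last enlarged check (view 12).

```bash
python3 - <<'E'
from h import *
f=lambda n,x,y,w,h,k:cv2.resize(cv2.imread('pics/'+n)[y:y+h,x:x+w],None,fx=k,fy=k,interpolation=cv2.INTER_CUBIC)
cv2.imwrite('pics/c8.png',np.hstack([f('w7.png',298,240,44,55,6),f('s7.png',279,228,24,30,11),f('d7.png',335,224,24,30,11)]))
E
```

```text
(no output)
```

View pics/c8.png

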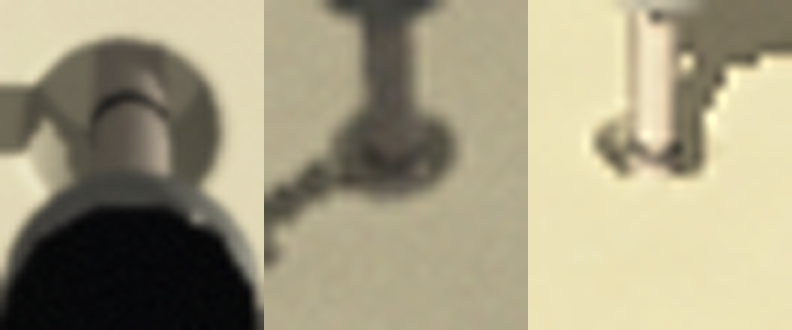

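The wrist view shows the ring concentric with the hole (both at crop column ~129, row ~127). The scene and side views give offsets of about 1 mm or less, well inside 4 mm. The ring is level with the lid. Handing in.

```bash
python3 - <<'E'
from h import *
env.wait(.6);s=telemetry.sense();print(s['eef_pos'],s['contact_force'],s['finger_gap'],s['t'],np.abs(s['joint_velocities']).max())
order.finish_job()
E
```

```text
[ 0.57441733 -0.02381001  0.18271123] [-0.46529261  0.51040411 -0.73798148] 0.021287135780546546 24.9833 0.09451534121374851
the job is handed in; nothing more can be done
```

I handed the job in at about 25 s of robot time. The plug is on the bare board, and the gripper is holding the probe upright in the open vent. The hand-in gives no verdict, so what follows rests on my own checks.

- **Plug:** I took the smaller plug, the one in the lid, set it down on the bare board with a force-guarded descent and let go. The picture afterwards showed it standing upright, knob up.
- **Probe:** I lifted it straight up out of the rack, corrected its position over the vent by about 1 mm and lowered it in slowly. In the last pictures the dark ring is level with the lid.
- **Centring:** The cameras disagreed slightly. The wrist view showed the ring concentric with the hole, while the scene view suggested about 1.1 mm off and the side view about 0.7 mm. All are inside the 4 mm limit, so I left it.
- **Upright:** I last measured this above the lid, where the ring and tip lined up to within 0.6 mm. I couldn't see the tip once it was inside the kiln.
- **Kiln contact:** The tool force stayed under 1 N at the last readings, with no sign of the stem touching. There is no direct sensor for that contact, though.
- **Correction made partly the wrong way:** I misread the wrist image's x direction, so the x part of the position correction (0.4 mm) probably went the wrong way. The final wrist check still showed the ring centred.
- **Bystanders:** I planned the moves to stay clear of the burnisher, brick, third hand and file. I did not measure their positions again at the end.

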